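# Release the lock box drawer with the pin

### The arm

A 6-joint arm with a two-finger parallel gripper is mounted at the origin on the work surface. World frame = base frame: x ahead of the robot, y to its left, z up, the work surface at z = 0. Lengths are in m, angles in rad, forces in N, time in s.
With the tool pointing down it reaches from about 0.35 to 0.775 m from the base axis. Payload 5.5 kg.
Tool frame: the origin (TCP) lies at the very end of the fingers, on their centre line; the grasp point (between the pads) lies env.hold_point_z behind it (env.hold_point_z is the distance from the TCP to the grasp point, in m); z points along the fingers, y is the line along which they close (so a half turn about z gives the same grasp; the last joint's range is limited). The gripper opens to 85 mm and grips with 20 to 120 N. Pads are 22 mm wide; open, the fingers measure 114 mm over their backs; the gripper's body (76 mm by 85 mm) begins 54 mm behind the grasp point. The pads swing forward as they close: fully open they stand 13 mm farther back than shut.
Start: joints at [-1.325, 0.313, 0.046, 1.304, 0, 1.431], TCP at [0.216, -0.533, 0.231] pointing down, gripper open.
Joint ranges: [-2.76, 2.76], [-0.86, 1.69], [-1.03, 1.26], [-2.2, 2.34], [-1.47, 1.5], [-3.14, 3.14]. Speed limits (rad/s): [2.57, 2.57, 3.14, 3.14, 3.14, 3.14].

### API

Orientations are given as a unit quaternion [w, x, y, z].
In Python, from workcell import env gives the robot as it stands.
- The arm moves only by the tool carry_out, never from a script. Its argument "steps" is a list of rows, each a list of 3 entries, a list of its own where there are three numbers: the turn, a rotation vector about the tool's x, y, z in degrees, then the shift along the tool's x, y, z in cm, then the closure in counts, from 0 (fully open) to 255 (shut). A call has exactly 8 rows; each row is the pose to reach, as a shift and turn from the pose commanded when the call began, along the tool's axes at that moment; what a row does not reach only later rows make up. A row lasts 1/8 s, in which the tool goes at most 62.5 mm and 10.7 degrees, less where a joint would pass 70% of its speed; a pose out of reach is approached as far as the arm can. A call with a gripper value outside its range is refused whole. The fingers move at their own pace and stop on an object; "force" is the grip in N (left out, the last holds). Time passes only in rows, so rows that repeat a pose let the fingers close, or fill a call up. It gives the time, the measured TCP pose, the force, the opening and the grip force at its end, in the units of the state.
- env.get_state(): the state, without advancing time (a new reading comes with each control period).
- env.read_camera(name): name is "scene" or "top"; returns (picture, depth): 480x640x3 uint8, red, green, blue; 480x640 float32, m along the optical axis (not along the pixel's ray), 0 where there is no reading.
- env.get_calibration(name): a dict with "fx", "fy", "cx", "cy" (pixels), "D" ([k1, k2, p1, p2, k3] as OpenCV has them; the pictures are not rectified), "origin" and "orientation" of the camera in the world. Camera axes: x right, y up, looking along -z (the intrinsics and any distortion apply to the point x, -y, -z); pixel columns grow to the right and rows downward; lengths in m; the calibration is good to about 2 mm. A picture is of the moment at which its call begins. get_calibration takes no time and is no camera call.
- env.hand_in(): hands the job in; it is judged then, once.
The state is a dict: "clock": time; "joint_pos": joint angles; "qvel": joint speeds; "tau": joint torques, N m; "tcp_pos": TCP position; "orientation": TCP orientation; "wrist_force": force on the tool from outside, world axes, zero at the start; "ft_torque": the same for the moment, N m; "finger_gap": finger opening in m; "grip_force": force on a finger pad.
Only numpy, scipy, OpenCV 4.12 (cv2) and the standard library are available. Lean on these libraries where they do the work, as an engineer would, in place of code of your own. Each camera call takes 0.05 s, during which the arm holds its last target. There are 200 camera calls.

### The job

The drawer of the dispensary's lock box is held by a hidden spring latch. Take the release pin from its stand, push it straight down through the small hole in the brass plate on top of the box and press gently, by feel, until the drawer springs out, without forcing the latch against its stop or pressing hard on the box. Then stand the pin back upright, fully home in its stand, leave the drawer sprung out, and do not disturb the other things on the counter.

Things in the scene. Friction and masses are not known exactly. Their poses are not given: they have to be found in the camera images.
- pin: Release pin, loose, upright in the stand, flange resting on its top. Origin: tip; z along the shaft to the handle; x, y square to the handle's sides. From the tip: rounded steel shaft 6 mm thick, 80 mm long; brass flange 24 x 24 mm, z = 80 to 86; pale wooden handle 16 x 16 mm square, z = 86 to 131 mm. About 60 g.
- stand: Dark wooden block that holds the pin, fixed to the counter, 56 x 56 mm, 90 mm tall. Origin at the centre of its underside. It stands to the left or to the right of the lock box.
- stand_hole (a point): Centre of the mouth of the stand's hole, on its top face (90 mm above the counter). The hole is vertical, 12 mm in diameter, 86 mm deep; the 80 mm shaft does not reach its bottom.
- lockbox: Lock box of dark wood, fixed, 200 (x) x 180 (y) x 130 mm high. Origin: centre of its underside; its drawer faces its -x side (to the robot). The rear of its top is a flush brass plate 66 x 156 x 6 mm with one small hole; the hidden latch lies below it. More than 20 N of the pin on box or latch (plate, hole rim, hard stop) is damage.
- pin_hole (a point): Mouth of the 9 mm round hole (1 mm chamfer), on the plate's top, 62 mm behind the box's middle, 130 mm high; wider space below. In it a sloping (25 deg) steel pad on a spring, met 31 to 55 mm down: the depth varies and cannot be read. It pushes up with 3 to 6 N at touch, 7 to 10 N when it trips after 7 to 8 mm, and meets a hard stop 3 mm later.
- drawer (a joint): How far the lock box's drawer stands out, in m: 0 shut and latched; once the latch is tripped a spring drives it out, towards the box's -x side, to its stop at 0.05, and it stays out.
- drawer_front (a point): Point on the drawer's front face, on its centre line, 95 mm above the counter; moves with the drawer. The front is 152 mm wide, 104 mm tall, with a brass knob.
- mortar: Bystander: brass mortar, a cup of 90 mm diameter, 80 mm tall, on the other side of the lock box from the stand. Origin: centre of its underside.
- glass_jar: Bystander: amber glass jar, 70 mm diameter, 130 mm tall. Origin: centre of its underside.
- white_jar: Bystander: white porcelain jar, 70 mm diameter, 100 mm tall. Origin: centre of its underside.
- dish: Bystander: shallow brass weighing dish, 120 mm diameter, 30 mm tall. Origin: centre of its underside.
- stamp: Bystander: turned wooden stamp, 36 mm diameter, 70 mm tall. Origin: centre of its underside.
- spatula: Bystander: spatula with a pale wooden handle and a steel blade, lying flat behind the lock box. Origin near its middle.
- weight: Bystander: brass knobbed weight, 34 mm diameter, 44 mm tall. Origin: centre of its underside.
Not all that is in view belongs to the job. Leave any black, blue or purple look-alike of the pin alone.

How it is judged:
By the outcome, as a careful person would: the job done as asked, in the order asked, and still so for the second after the job is handed in, with the robot touching nothing.
It also fails if it takes over 61 s, if anything falls off the work surface, if the arm or the gripper's body presses on something with over 40 N, if the wrist force passes 120 N, or if a joint passes its speed limit or range.

## Working session

There is one attempt and no reset: what is moved stays moved. The work goes in short steps, Python scripts to look and compute and a tool call to move; the robot and the scene stay as the last step left them, time stands still between calls to the robot, and variables do not carry over. Pictures are saved under pics/ and viewed, at most 10 in all, crops included, and the job is handed in when it is done.

Besides the shell and the picture viewer there is one more tool, called after "Request:" by a JSON object that holds its "fn" and its "kwargs". carry_out: Moves the arm, as the interface text tells. Its arguments: {"type":"object","properties":{"steps":{"type":"array","items":{"type":"array"}},"force":{"type":"number"}},"required":["steps"]}

```bash
mkdir -p pics; cat > h.py <<'E'
import numpy as np, cv2
from workcell import env
from scipy.spatial.transform import Rotation as R
def q(o): return R.from_quat([o[1],o[2],o[3],o[0]])
def world(name,u,v,d):
    c=env.get_calibration(name)
    K=np.array([[c['fx'],0,c['cx']],[0,c['fy'],c['cy']],[0,0,1.]])
    p=cv2.undistortPoints(np.array([[[u,v]]],float),K,np.array(c['D'],float))[0,0]
    return q(c['orientation']).apply([p[0]*d,-p[1]*d,-d])+np.array(c['origin'])
def onplane(name,u,v,z):
    o=np.array(env.get_calibration(name)['origin']); r=world(name,u,v,1)-o
    return o+r*(z-o[2])/r[2]
def snap(name,tag):
    im,d=env.read_camera(name); cv2.imwrite(f'pics/{tag}.png',im[:,:,::-1]); np.save(f'pics/{tag}.npy',d); return im,d
E
python3 - <<'E'
from h import *
for n in('scene','top'):
    snap(n,n+'0'); print(env.get_calibration(n))
print(env.hold_point_z, env.get_state())
E
```

```text
{'fx': 586.7137097505058, 'fy': 586.7137097505058, 'cx': 318.6723468960008, 'cy': 240.30641759613627, 'D': array([0.06243727, 0.        , 0.        , 0.        , 0.        ]), 'origin': array([ 1.41637518, -0.06460428,  1.0474467 ]), 'orientation': array([0.71321041, 0.2704821 , 0.24044823, 0.60029575])}
{'fx': 528.2198199283164, 'fy': 528.2198199283164, 'cx': 317.88372299374925, 'cy': 232.02314228149092, 'D': array([-0.00196851,  0.        ,  0.        ,  0.        ,  0.        ]), 'origin': array([0.50126365, 0.07503418, 1.31083189]), 'orientation': array([ 0.70866519,  0.02235588, -0.01430252, -0.7050456 ])}
0.0187 {'clock': 0.1, 'joint_pos': array([-1.32459354e+00,  3.13950701e-01,  4.51033630e-02,  1.30358094e+00,
       -2.19560005e-05,  1.43125293e+00]), 'qvel': array([ 0.00136563, -0.0014942 ,  0.00255421, -0.00300595,  0.00082749,
       -0.00023041]), 'tau': array([ 2.19702233e-03, -4.81724846e+01,  2.99244958e+01,  1.27176539e-02,
       -1.36675812e-04, -1.34163648e-05]), 'tcp_pos': array([ 0.21625027, -0.53230839,  0.23048798]), 'orientation': array([-8.14231719e-04,  9.81457246e-01,  1.91679444e-01, -5.44575692e-05]), 'wrist_force': array([0.46199027, 0.41656528, 0.48235815]), 'ft_torque': array([-0.09470697,  0.03127971,  0.02538146]), 'grip_force': 0.0, 'finger_gap': 0.08577810360286751}
```

View pics/scene0.png

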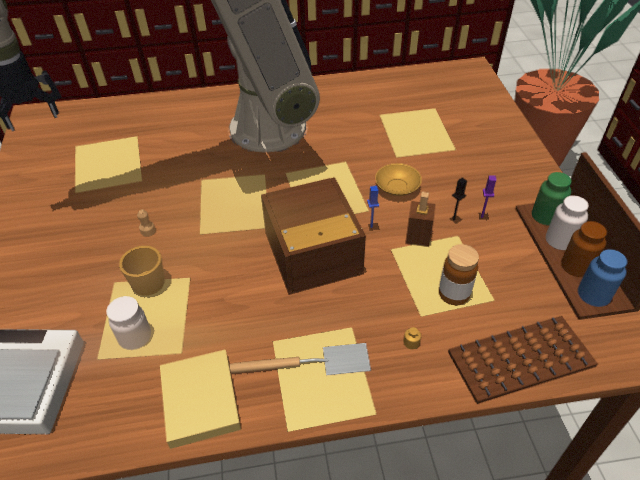

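View pics/top0.png

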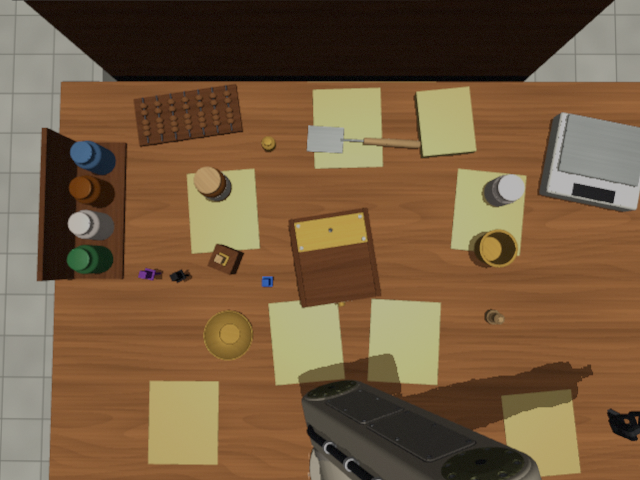

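The scene shows the stand at top-view (226,259) to the box's left, the pin hole near (330,230), the blue decoy at (267,281) and the glass jar at (210,180). I'll enlarge the stand and plate.

```bash
python3 - <<'E'
from h import *
a=cv2.imread('pics/top0.png'); b=cv2.imread('pics/scene0.png')
c1=cv2.resize(a[235:285,200:250],None,fx=8,fy=8,interpolation=cv2.INTER_CUBIC)
c2=cv2.resize(a[205:255,285:385],None,fx=4,fy=4,interpolation=cv2.INTER_CUBIC)
c3=cv2.resize(b[180:255,395:445],None,fx=8,fy=8,interpolation=cv2.INTER_CUBIC)[:600]
o=np.zeros((600,800,3),np.uint8); o[:400,:400]=c1; o[400:,:400]=c2; o[:600,400:]=c3
cv2.imwrite('pics/crop1.png',o)
d=np.load('pics/top0.npy')
for u,v in [(222,259),(221,260),(223,258),(231,262),(212,253),(330,230),(345,225),(340,280)]:
    print(u,v,world('top',u,v,d[v,u]).round(4))
E
```

```text
222 259 [0.501  0.302  0.1345]
221 260 [0.4988 0.3019 0.1464]
223 258 [0.5033 0.3009 0.1288]
231 262 [0.4942 0.2896 0.0901]
212 253 [0.5148 0.3346 0.0872]
330 230 [0.5695 0.0611 0.0886]
345 225 [0.5783 0.0282 0.1338]
340 280 [0.456  0.039  0.1351]
```

View pics/crop1.png

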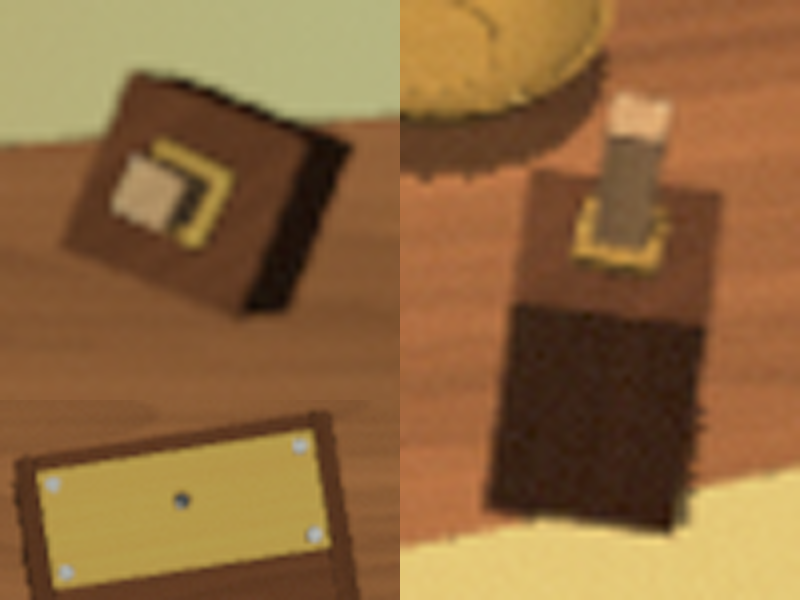

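```bash
python3 - <<'E'
from h import *
A=lambda x,y:(200+(x+.5)/8-.5,235+(y+.5)/8-.5)
B=lambda x,y:(285+(x+.5)/4-.5,205+(y-400+.5)/4-.5)
C=lambda x,y:(395+(x-400+.5)/8-.5,180+(y+.5)/8-.5)
P=lambda n,p,z:onplane(n,*p,z)[:2]
pr=lambda s,v:print(s,np.round(v,4))
pr('handle top T',P('top',A(149,192),.141)); pr('handle S',P('scene',C(640,117),.141))
pr('flange T',P('top',A(178.5,192.5),.096))
st=[P('top',A(*c),.09) for c in[(135,72),(62,243),(240,316),(313,145)]]
pr('stand T',np.mean(st,0)); 
for i in range(4):
    e=st[(i+1)%4]-st[i]; pr('edge',[np.hypot(*e),np.degrees(np.arctan2(e[1],e[0]))])
ss=[P('scene',C(*c),.09) for c in[(530,168),(722,190),(705,325),(510,303)]]
pr('stand S',np.mean(ss,0))
for i in range(4):
    e=ss[(i+1)%4]-ss[i]; pr('edge',[np.hypot(*e),np.degrees(np.arctan2(e[1],e[0]))])
pr('hole T',P('top',B(181,500),.13))
im=cv2.imread('pics/scene0.png')[222:246,305:337]; g=im.sum(2); v,u=np.unravel_index(g[6:18,6:26].argmin(),(12,20)); print(u+311,v+228)
w=np.clip(200-g[6:18,6:26].astype(float),0,None); V,U=np.mgrid[228:240,311:331]
uu,vv=(w*U).sum()/w.sum(),(w*V).sum()/w.sum();print(uu,vv,w.sum()); pr('hole S',P('scene',(uu,vv),.13))
pl=[P('top',B(*c),.13) for c in[(37,472),(312,430),(330,547),(57,590)]]
for i in range(4):
    e=pl[(i+1)%4]-pl[i]; pr('plate edge',[np.hypot(*e),np.degrees(np.arctan2(e[1],e[0]))])
s=env.get_state(); pr('toolR',q(s['orientation']).as_matrix())
E
```

```text
handle top T [0.502  0.3092]
handle S [0.501  0.3109]
flange T [0.5019 0.3097]
stand T [0.5015 0.3083]
edge [5.360000e-02 1.576286e+02]
edge [ 5.590000e-02 -1.118036e+02]
edge [  0.0535 -22.4842]
edge [5.60000e-02 6.81197e+01]
stand S [0.5004 0.3102]
edge [5.55000e-02 6.97735e+01]
edge [  0.056  -21.7962]
edge [ 5.480000e-02 -1.097053e+02]
edge [5.650000e-02 1.588626e+02]
hole T [0.568  0.0618]
321 234
nan nan 0.0
hole S [nan nan]
plate edge [  0.1559 -81.0326]
plate edge [ 6.630000e-02 -1.712268e+02]
plate edge [ 0.1544 99.2452]
plate edge [ 0.0671 10.0439]
toolR [[ 9.265e-01  3.763e-01 -4.000e-04]
 [ 3.763e-01 -9.265e-01  1.600e-03]
 [ 2.000e-04 -1.600e-03 -1.000e+00]]<stdin>:20: RuntimeWarning: invalid value encountered in scalar divide
```

Request:
{"fn": "carry_out", "kwargs": {"steps": [[[0,0,0],[3.6,-4.2,-1],0],[[0,0,0],[7.2,-8.4,-2],0],[[0,0,0],[10.8,-12.6,-2],0],[[0,0,0],[14.4,-16.8,-2],0],[[0,0,0],[18,-21,-2],0],[[0,0,0],[21.6,-25.2,-2],0],[[0,0,0],[25.2,-29.4,-2],0],[[0,0,0],[28.8,-33.6,-2],0]]}}

```text
clock: 1.1
tcp_pos: [0.3568, -0.1114, 0.2512]
orientation: [0.0, 0.982, 0.191, 0.0]
wrist_force: [1.1, -0.1, 0.1]
finger_gap: 0.0852
grip_force: 0.0
```

Request:
{"fn": "carry_out", "kwargs": {"steps": [[[0,0,-6],[3.7,-4.2,0],0],[[0,0,-12],[7.4,-8.4,0],0],[[0,0,-18],[11,-12.6,0],0],[[0,0,-24],[14.7,-16.8,0],0],[[0,0,-30],[18.4,-21,0],0],[[0,0,-36],[22,-25.2,0],0],[[0,0,-42],[25.7,-29.4,0],0],[[0,0,-46],[29.3,-33.6,0],0]]}}

```text
clock: 2.1
tcp_pos: [0.502, 0.3103, 0.2507]
orientation: [0.0, 0.828, 0.561, -0.0]
wrist_force: [0.8, -0.3, 0.7]
finger_gap: 0.0854
grip_force: 0.0
```

```bash
python3 - <<'E'
from h import *
s=env.get_state(); M=q(s['orientation']).as_matrix(); print(s['tcp_pos'],s['joint_pos'].round(3)); print(M.round(4))
print('to pin, tool cm', (M.T@(np.array([.5012,.3098,.107])-s['tcp_pos'])*100).round(2))
b=cv2.imread('pics/scene0.png'); cv2.imwrite('pics/hs.png',cv2.resize(b[215:255,295:345],None,fx=12,fy=12,interpolation=cv2.INTER_CUBIC))
E
```

```text
[0.50195901 0.31028925 0.25074973] [ 0.418  0.34   0.131  1.362 -0.     2.368]
[[ 3.702e-01  9.289e-01 -4.000e-04]
 [ 9.289e-01 -3.702e-01 -5.000e-04]
 [-6.000e-04 -1.000e-04 -1.000e+00]]
to pin, tool cm [-0.06 -0.05 14.38]
```

View pics/hs.png

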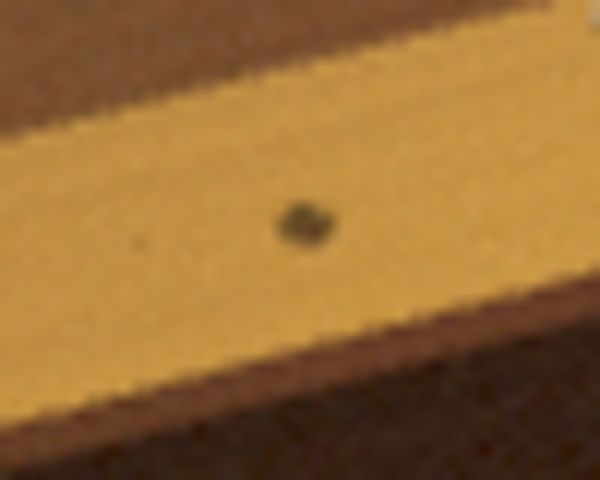

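The hole in the scene view is at about (320.0, 233.1). Descending onto the handle now.

Request:
{"fn": "carry_out", "kwargs": {"steps": [[[0,0,0],[-0.05,-0.05,3.5],0],[[0,0,0],[-0.05,-0.05,7],0],[[0,0,0],[-0.05,-0.05,9.5],0],[[0,0,0],[-0.05,-0.05,12],0],[[0,0,0],[-0.05,-0.05,13.6],0],[[0,0,0],[-0.05,-0.05,14.4],0],[[0,0,0],[-0.05,-0.05,14.4],0],[[0,0,0],[-0.05,-0.05,14.4],120]], "force": 100}}

```text
clock: 3.1
tcp_pos: [0.5018, 0.3084, 0.1082]
orientation: [0.0, 0.829, 0.56, 0.001]
wrist_force: [-0.1, 0.2, 0.1]
finger_gap: 0.0696
grip_force: 0.0
```

Request:
{"fn": "carry_out", "kwargs": {"steps": [[[0,0,0],[0,0,0],160],[[0,0,0],[0,0,0],200],[[0,0,0],[0,0,0],255],[[0,0,0],[0,0,0],255],[[0,0,0],[0,0,0],255],[[0,0,0],[0,0,0],255],[[0,0,0],[0,0,0],255],[[0,0,0],[0,0,0],255]]}}

```text
clock: 4.1
tcp_pos: [0.5012, 0.3083, 0.1075]
orientation: [0.0, 0.829, 0.56, 0.0]
wrist_force: [-1.6, -0.3, 5.5]
finger_gap: 0.0146
grip_force: 97.5
```

Request:
{"fn": "carry_out", "kwargs": {"steps": [[[0,0,0],[0,0,-1],255],[[0,0,0],[0,0,-2.5],255],[[0,0,0],[0,0,-4.5],255],[[0,0,0],[0,0,-6.5],255],[[0,0,0],[0,0,-9],255],[[0,0,0],[0,0,-11.5],255],[[0,0,0],[0,0,-14],255],[[0,0,0],[0,0,-15],255]]}}

```text
clock: 5.1
tcp_pos: [0.5019, 0.3085, 0.2596]
orientation: [0.0, 0.829, 0.56, 0.002]
wrist_force: [0.5, -1.1, 0.0]
finger_gap: 0.0144
grip_force: 97.4
```

```bash
python3 - <<'E'
from h import *
s=env.get_state(); M=q(s['orientation']).as_matrix(); print(s['tcp_pos'],s['wrist_force'],s['finger_gap'])
T=onplane('top',329.9,229.6,.13); S=onplane('scene',319.96,233.1,.13); print(T,S)
h=(T+S)/2; print((M.T@(h-s['tcp_pos'])*100).round(2))
E
```

```text
[0.50190783 0.30848017 0.25964506] [ 0.52126392 -1.09456725  0.04757026] 0.014430161384225584
[0.56807298 0.06178223 0.13      ] [0.56621464 0.06228775 0.13      ]
[-20.46  15.21  12.95]
```

Request:
{"fn": "carry_out", "kwargs": {"steps": [[[0,0,0],[-3,2.2,0],255],[[0,0,0],[-6.5,4.8,0],255],[[0,0,0],[-10,7.4,0],255],[[0,0,0],[-13.5,10,0],255],[[0,0,0],[-17,12.6,0],255],[[0,0,0],[-19.5,14.5,0],255],[[0,0,0],[-20.5,15.2,0],255],[[0,0,0],[-20.5,15.2,0],255]]}}

```text
clock: 6.1
tcp_pos: [0.5656, 0.061, 0.257]
orientation: [-0.0, 0.829, 0.559, -0.0]
wrist_force: [-0.1, 0.5, -0.8]
finger_gap: 0.0145
grip_force: 97.5
```

```bash
python3 - <<'E'
from h import *
im,_=snap('scene','s1'); t,_=snap('top','t1')
s=env.get_state(); print(s['tcp_pos'],s['wrist_force'])
o=np.zeros((600,800,3),np.uint8)
o[:,:600]=cv2.resize(im[165:240,285:360,::-1],None,fx=8,fy=8,interpolation=cv2.INTER_CUBIC)
o[:200,600:]=cv2.resize(t[205:255,305:355,::-1],None,fx=4,fy=4)
cv2.imwrite('pics/c2.png',o)
E
```

```text
[0.56537219 0.0621774  0.25719061] [-0.35277421  0.25345089 -1.08304889]
```

View pics/c2.png

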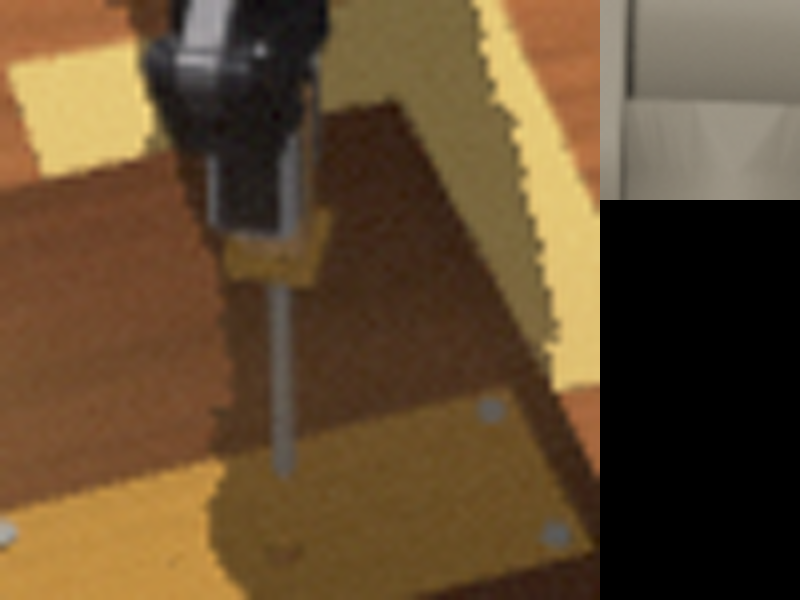

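```bash
python3 - <<'E'
from h import *
im=cv2.imread('pics/s1.png').astype(int); 
print(im[218:232,317:324].sum(2)//3); print(im[205,314:326].sum(2) if 0 else im[205,314:326].sum(1)//3, im[215,314:326].sum(1)//3)
C=lambda x,y:(285+(x+.5)/8-.5,165+(y+.5)/8-.5)
for y,z in((466.5,.1625),(470,.1595)): print(onplane('scene',*C(284,y),z))
print('hole',onplane('scene',*C(284,548),.13))
d=np.load('pics/s1.npy')
for v in range(202,224,3): 
    u=320; print(v,world('scene',u,v,d[v,u]).round(4))
E
```

```text
[[57 55 85 86 72 55 57]
 [54 55 81 86 74 60 67]
 [58 56 83 89 82 75 75]
 [73 77 84 88 81 78 77]
 [77 74 86 87 81 77 74]
 [74 76 82 85 80 75 72]
 [75 74 76 87 75 73 77]
 [77 77 75 77 78 73 75]
 [75 76 76 73 76 74 76]
 [76 77 77 71 75 76 74]
 [73 70 75 77 75 73 77]
 [75 74 76 74 75 74 75]
 [76 78 74 71 73 71 74]
 [70 72 75 71 75 76 73]]
[52 49 46 50 59 84 88 62 52 55 50 49] [59 56 56 53 56 84 90 73 55 55 55 52]
[0.56735041 0.06286357 0.1625    ]
[0.56573745 0.06308369 0.1595    ]
hole [0.56614573 0.062522   0.13      ]
202 [0.5692 0.0635 0.2248]
205 [0.568  0.0635 0.2152]
208 [0.5709 0.0629 0.2095]
211 [0.5695 0.063  0.1996]
214 [0.5718 0.0625 0.1933]
217 [0.5714 0.0624 0.1842]
220 [0.5691 0.0626 0.1729]
223 [0.57   0.0623 0.1649]
```

Crop: tip at about scene (320.0, 224), hole at (320.1, 233.1). It is close to aligned, so I'll lower to just above the plate and look again.

Request:
{"fn": "carry_out", "kwargs": {"steps": [[[0,0,0],[-0.04,0.06,0.5],255],[[0,0,0],[-0.04,0.06,1],255],[[0,0,0],[-0.04,0.06,1.5],255],[[0,0,0],[-0.04,0.06,2],255],[[0,0,0],[-0.04,0.06,2.4],255],[[0,0,0],[-0.04,0.06,2.4],255],[[0,0,0],[-0.04,0.06,2.4],255],[[0,0,0],[-0.04,0.06,2.4],255]]}}

```text
clock: 7.2
tcp_pos: [0.5663, 0.0606, 0.2335]
orientation: [0.0, 0.829, 0.56, 0.0]
wrist_force: [-0.8, -0.5, -0.1]
finger_gap: 0.0144
grip_force: 97.5
```

```bash
python3 - <<'E'
from h import *
ims=[];P=[]
for i in range(6):
    im,d=env.read_camera('scene'); ims.append(im.astype(float)); s=env.get_state(); P.append(s['tcp_pos']); 
im=np.mean(ims,0); cv2.imwrite('pics/s2.png',im[:,:,::-1].astype(np.uint8))
print(np.mean(P,0),np.std(P,0),s['wrist_force'])
c=im[208:248,295:345,::-1]; c=np.clip((c-20)*1.8,0,255).astype(np.uint8)
cv2.imwrite('pics/c3.png',cv2.resize(c,None,fx=15,fy=15,interpolation=cv2.INTER_CUBIC))
E
```

```text
[0.5662266  0.06067273 0.23342999] [3.91751788e-05 1.42275228e-05 6.19851253e-05] [-0.03104418  0.96676972 -0.2251109 ]
```

View pics/c3.png

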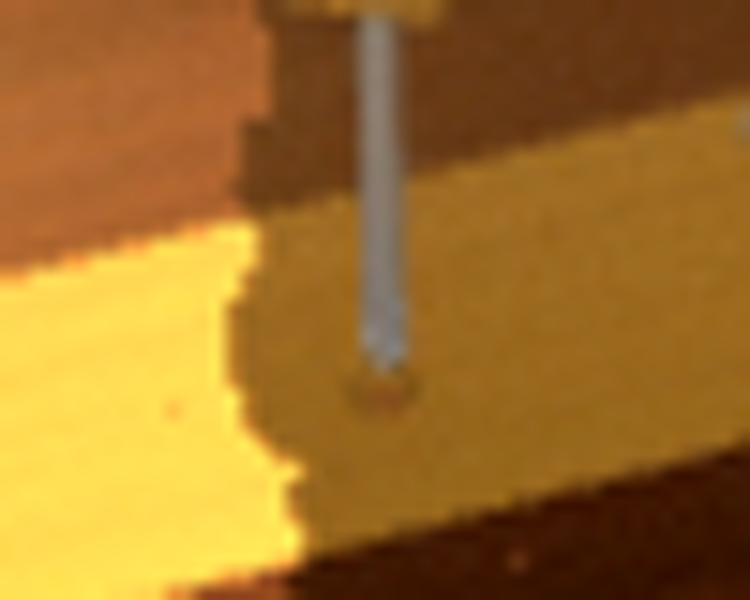

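The crop shows the tip's lower end at crop (384,373) and the hole centre at about (382,384). I'll check this against a projection.

```bash
cat >> h.py <<'E'
def proj(name,p):
    c=env.get_calibration(name); x=q(c['orientation']).inv().apply(np.array(p,float)-c['origin'])
    K=np.array([[c['fx'],0,c['cx']],[0,c['fy'],c['cy']],[0,0,1.]])
    return cv2.projectPoints(np.array([[x[0],-x[1],-x[2]]]),np.zeros(3),np.zeros(3),K,np.array(c['D'],float))[0].ravel()
E
python3 - <<'E'
from h import *
im=cv2.imread('pics/s2.png').astype(float)
# shaft centre line: blueness (B - R) per row
for v in range(210,236):
    w=np.clip(im[v,312:328,0]-im[v,312:328,2]+25,0,None) ; w2=im[v,312:328,0]
    w2=np.clip(w2-np.median(w2)-8,0,None)
    print(v,round((w2*np.arange(312,328)).sum()/max(w2.sum(),1e-6),2),int(w2.sum()),end=' | ')
print()
H=onplane('scene',319.97,233.1,.13); print(H)
for z in(.136,.176,.216): print(z,proj('scene',[H[0],H[1],z]).round(2))
# silhouette of sphere tip, flat tip and flange for pin exactly over hole, tip height h
for h in(.005,.006,.007):
    a=np.linspace(0,2*np.pi,60)
    sph=[proj('scene',H+[.003*np.cos(t)*np.cos(f),.003*np.sin(t)*np.cos(f),h+.003+.003*np.sin(f)]) for t in a for f in np.linspace(-1.57,0,12)]
    fl=[proj('scene',H+[.003*np.cos(t),.003*np.sin(t),h]) for t in a]
    ang=np.arctan2(-.37,.93)
    fg=[proj('scene',H+[*(R.from_euler('z',ang).apply([sx*.012,sy*.012,0])[:2]),h+zz]) for sx in(-1,1) for sy in(-1,1) for zz in (.08,.086)]
    print(h,'sph bottom',np.max(sph,0)[1].round(2),'flat',np.max(fl,0)[1].round(2)); print(np.round(fg,1).tolist())
E
```

```text
210 319.29 87 | 211 319.34 91 | 212 319.35 89 | 213 319.56 81 | 214 319.52 83 | 215 319.46 85 | 216 319.78 83 | 217 319.83 88 | 218 319.89 89 | 219 319.92 83 | 220 319.9 79 | 221 319.91 78 | 222 319.92 76 | 223 319.91 74 | 224 319.91 79 | 225 319.91 81 | 226 319.95 81 | 227 319.98 88 | 228 320.12 100 | 229 320.04 101 | 230 319.99 112 | 231 320.28 92 | 232 320.12 25 | 233 0.0 0 | 234 0.0 0 | 235 0.0 0 | 
[0.56621851 0.06230882 0.13      ]
0.136 [319.92 231.18]
0.176 [319.6  218.02]
0.216 [319.27 204.2 ]
0.005 sph bottom 231.94 flat 232.52
[[314.8, 199.8], [314.7, 197.6], [326.3, 201.3], [326.2, 199.2], [312.2, 207.8], [312.2, 205.7], [323.8, 209.4], [323.8, 207.3]]
0.006 sph bottom 231.62 flat 232.2
[[314.8, 199.4], [314.7, 197.3], [326.2, 201.0], [326.2, 198.8], [312.2, 207.4], [312.1, 205.3], [323.8, 209.1], [323.8, 206.9]]
0.007 sph bottom 231.3 flat 231.88
[[314.8, 199.0], [314.7, 196.9], [326.2, 200.6], [326.2, 198.5], [312.2, 207.1], [312.1, 205.0], [323.8, 208.7], [323.8, 206.6]]
```

Projection agrees to within about 0.5 mm. Entering the hole gently.

Request:
{"fn": "carry_out", "kwargs": {"steps": [[[0,0,0],[0,0,0.2],255],[[0,0,0],[0,0,0.4],255],[[0,0,0],[0,0,0.5],255],[[0,0,0],[0,0,0.6],255],[[0,0,0],[0,0,0.65],255],[[0,0,0],[0,0,0.7],255],[[0,0,0],[0,0,0.75],255],[[0,0,0],[0,0,0.75],255]]}}

```text
clock: 8.5
tcp_pos: [0.5662, 0.0607, 0.2258]
orientation: [0.0, 0.829, 0.56, -0.0]
wrist_force: [-0.4, -0.3, -1.1]
finger_gap: 0.0144
grip_force: 97.5
```

Request:
{"fn": "carry_out", "kwargs": {"steps": [[[0,0,0],[0,0,0.05],255],[[0,0,0],[0,0,0.1],255],[[0,0,0],[0,0,0.15],255],[[0,0,0],[0,0,0.2],255],[[0,0,0],[0,0,0.25],255],[[0,0,0],[0,0,0.3],255],[[0,0,0],[0,0,0.3],255],[[0,0,0],[0,0,0.3],255]]}}

```text
clock: 9.5
tcp_pos: [0.5661, 0.0607, 0.2228]
orientation: [0.0, 0.829, 0.56, -0.0]
wrist_force: [-0.4, 0.2, -1.5]
finger_gap: 0.0146
grip_force: 97.5
```

Request:
{"fn": "carry_out", "kwargs": {"steps": [[[0,0,0],[0,0,0.3],255],[[0,0,0],[0,0,0.6],255],[[0,0,0],[0,0,0.9],255],[[0,0,0],[0,0,1.3],255],[[0,0,0],[0,0,1.7],255],[[0,0,0],[0,0,2.1],255],[[0,0,0],[0,0,2.4],255],[[0,0,0],[0,0,2.4],255]]}}

```text
clock: 10.5
tcp_pos: [0.566, 0.0607, 0.1984]
orientation: [-0.0, 0.829, 0.56, -0.0]
wrist_force: [0.4, -0.7, -0.9]
finger_gap: 0.0146
grip_force: 97.5
```

Depth is about 29 mm. From here I feel for the pad in 3–4 mm steps.

Request:
{"fn": "carry_out", "kwargs": {"steps": [[[0,0,0],[0,0,0.1],255],[[0,0,0],[0,0,0.2],255],[[0,0,0],[0,0,0.3],255],[[0,0,0],[0,0,0.4],255],[[0,0,0],[0,0,0.4],255],[[0,0,0],[0,0,0.4],255],[[0,0,0],[0,0,0.4],255],[[0,0,0],[0,0,0.4],255]]}}

```text
clock: 11.5
tcp_pos: [0.5662, 0.0607, 0.1948]
orientation: [0.0, 0.829, 0.56, 0.0]
wrist_force: [0.3, 0.5, -1.6]
finger_gap: 0.0146
grip_force: 97.5
```

Request:
{"fn": "carry_out", "kwargs": {"steps": [[[0,0,0],[0,0,0.1],255],[[0,0,0],[0,0,0.2],255],[[0,0,0],[0,0,0.3],255],[[0,0,0],[0,0,0.4],255],[[0,0,0],[0,0,0.4],255],[[0,0,0],[0,0,0.4],255],[[0,0,0],[0,0,0.4],255],[[0,0,0],[0,0,0.4],255]]}}

```text
clock: 12.5
tcp_pos: [0.5662, 0.0607, 0.1908]
orientation: [0.0, 0.829, 0.56, 0.0]
wrist_force: [0.1, -0.0, -0.6]
finger_gap: 0.0147
grip_force: 97.5
```

Request:
{"fn": "carry_out", "kwargs": {"steps": [[[0,0,0],[0,0,0.1],255],[[0,0,0],[0,0,0.2],255],[[0,0,0],[0,0,0.3],255],[[0,0,0],[0,0,0.4],255],[[0,0,0],[0,0,0.4],255],[[0,0,0],[0,0,0.4],255],[[0,0,0],[0,0,0.4],255],[[0,0,0],[0,0,0.4],255]]}}

```text
clock: 13.5
tcp_pos: [0.5662, 0.0607, 0.1868]
orientation: [0.0, 0.829, 0.56, 0.0]
wrist_force: [-0.8, 0.5, -0.6]
finger_gap: 0.0149
grip_force: 97.5
```

Request:
{"fn": "carry_out", "kwargs": {"steps": [[[0,0,0],[0,0,0.1],255],[[0,0,0],[0,0,0.2],255],[[0,0,0],[0,0,0.3],255],[[0,0,0],[0,0,0.4],255],[[0,0,0],[0,0,0.4],255],[[0,0,0],[0,0,0.4],255],[[0,0,0],[0,0,0.4],255],[[0,0,0],[0,0,0.4],255]]}}

```text
clock: 14.5
tcp_pos: [0.5663, 0.0608, 0.1834]
orientation: [0.0, 0.829, 0.56, 0.0]
wrist_force: [-1.6, 0.9, 5.5]
finger_gap: 0.0146
grip_force: 98.0
```

Request:
{"fn": "carry_out", "kwargs": {"steps": [[[0,0,0],[0,0,0.05],255],[[0,0,0],[0,0,0.1],255],[[0,0,0],[0,0,0.15],255],[[0,0,0],[0,0,0.2],255],[[0,0,0],[0,0,0.2],255],[[0,0,0],[0,0,0.2],255],[[0,0,0],[0,0,0.2],255],[[0,0,0],[0,0,0.2],255]]}}

```text
clock: 15.5
tcp_pos: [0.5664, 0.0608, 0.1816]
orientation: [0.0, 0.829, 0.56, 0.0]
wrist_force: [-1.8, -0.3, 6.3]
finger_gap: 0.0146
grip_force: 98.1
```

```bash
cat > chk.py <<'E'
from h import *
F=[];
for i in range(4): im,d=env.read_camera('scene'); F.append(env.get_state()['wrist_force'])
print(np.mean(F,0).round(2), env.get_state()['tcp_pos'].round(4), env.get_state()['clock'])
a=cv2.imread('pics/s2.png')[:,:,::-1].astype(float); print('diff box front/left', np.abs(a-im)[180:280,235:275].mean().round(2), np.abs(a-im)[120:190,255:330].mean().round(2))
E
python3 chk.py
```

```text
[-1.95  0.58  6.75] [0.5663 0.0607 0.1816] 15.7
diff box front/left 1.38 15.45
```

Request:
{"fn": "carry_out", "kwargs": {"steps": [[[0,0,0],[0,0,0.05],255],[[0,0,0],[0,0,0.1],255],[[0,0,0],[0,0,0.1],255],[[0,0,0],[0,0,0.1],255],[[0,0,0],[0,0,0.1],255],[[0,0,0],[0,0,0.1],255],[[0,0,0],[0,0,0.1],255],[[0,0,0],[0,0,0.1],255]]}}

```text
clock: 16.7
tcp_pos: [0.5664, 0.0608, 0.1807]
orientation: [0.0, 0.829, 0.56, 0.001]
wrist_force: [-1.8, -0.2, 6.4]
finger_gap: 0.0145
grip_force: 98.1
```

```bash
python3 chk.py
```

```text
[-1.68  0.17  6.92] [0.5664 0.0607 0.1807] 16.9
diff box front/left 1.42 15.58
```

Request:
{"fn": "carry_out", "kwargs": {"steps": [[[0,0,0],[0,0,0.05],255],[[0,0,0],[0,0,0.1],255],[[0,0,0],[0,0,0.1],255],[[0,0,0],[0,0,0.1],255],[[0,0,0],[0,0,0.1],255],[[0,0,0],[0,0,0.1],255],[[0,0,0],[0,0,0.1],255],[[0,0,0],[0,0,0.1],255]]}}

```text
clock: 17.9
tcp_pos: [0.5664, 0.0608, 0.1798]
orientation: [0.0, 0.829, 0.56, 0.001]
wrist_force: [-2.1, -0.1, 7.7]
finger_gap: 0.0145
grip_force: 98.2
```

```bash
python3 chk.py
```

```text
[-1.78  0.67  7.57] [0.5664 0.0608 0.1798] 18.1
diff box front/left 1.37 15.67
```

Request:
{"fn": "carry_out", "kwargs": {"steps": [[[0,0,0],[0,0,0.05],255],[[0,0,0],[0,0,0.1],255],[[0,0,0],[0,0,0.1],255],[[0,0,0],[0,0,0.1],255],[[0,0,0],[0,0,0.1],255],[[0,0,0],[0,0,0.1],255],[[0,0,0],[0,0,0.1],255],[[0,0,0],[0,0,0.1],255]]}}

```text
clock: 19.1
tcp_pos: [0.5664, 0.0608, 0.1789]
orientation: [0.0, 0.828, 0.56, 0.001]
wrist_force: [-0.9, 0.1, 7.5]
finger_gap: 0.0148
grip_force: 98.3
```

```bash
python3 chk.py
```

```text
[-1.76  0.09  7.99] [0.5664 0.0608 0.1789] 19.3
diff box front/left 1.4 15.77
```

Request:
{"fn": "carry_out", "kwargs": {"steps": [[[0,0,0],[0,0,0.05],255],[[0,0,0],[0,0,0.1],255],[[0,0,0],[0,0,0.1],255],[[0,0,0],[0,0,0.1],255],[[0,0,0],[0,0,0.1],255],[[0,0,0],[0,0,0.1],255],[[0,0,0],[0,0,0.1],255],[[0,0,0],[0,0,0.1],255]]}}

```text
clock: 20.3
tcp_pos: [0.5664, 0.0608, 0.178]
orientation: [0.0, 0.829, 0.56, 0.001]
wrist_force: [-2.7, 0.0, 8.2]
finger_gap: 0.0147
grip_force: 98.3
```

```bash
python3 chk.py
```

```text
[-1.88  0.47  8.33] [0.5664 0.0608 0.178 ] 20.5
diff box front/left 1.4 15.83
```

Request:
{"fn": "carry_out", "kwargs": {"steps": [[[0,0,0],[0,0,0.05],255],[[0,0,0],[0,0,0.1],255],[[0,0,0],[0,0,0.1],255],[[0,0,0],[0,0,0.1],255],[[0,0,0],[0,0,0.1],255],[[0,0,0],[0,0,0.1],255],[[0,0,0],[0,0,0.1],255],[[0,0,0],[0,0,0.1],255]]}}

```text
clock: 21.5
tcp_pos: [0.5664, 0.0608, 0.1771]
orientation: [0.0, 0.829, 0.56, 0.001]
wrist_force: [-2.4, -0.3, 8.1]
finger_gap: 0.0146
grip_force: 98.4
```

```bash
python3 chk.py
```

```text
[-1.97  0.59  8.32] [0.5665 0.0608 0.1771] 21.7
diff box front/left 1.43 15.96
```

Request:
{"fn": "carry_out", "kwargs": {"steps": [[[0,0,0],[0,0,0.05],255],[[0,0,0],[0,0,0.1],255],[[0,0,0],[0,0,0.1],255],[[0,0,0],[0,0,0.1],255],[[0,0,0],[0,0,0.1],255],[[0,0,0],[0,0,0.1],255],[[0,0,0],[0,0,0.1],255],[[0,0,0],[0,0,0.1],255]]}}

```text
clock: 22.7
tcp_pos: [0.5665, 0.0607, 0.1755]
orientation: [0.0, 0.829, 0.56, 0.001]
wrist_force: [-1.4, 0.2, 5.0]
finger_gap: 0.0146
grip_force: 98.0
```

```bash
python3 chk.py; python3 -c "
from h import *
s,_=snap('scene','s3'); t,_=snap('top','t3')
o=np.zeros((480,800,3),np.uint8); o[:,:400]=s[:,150:550,::-1]; o[:,400:]=t[:,150:550,::-1]; cv2.imwrite('pics/c4.png',o)"
```

```text
[-0.96  0.41  5.6 ] [0.5665 0.0607 0.1755] 22.9
diff box front/left 3.61 21.76
```

View pics/c4.png

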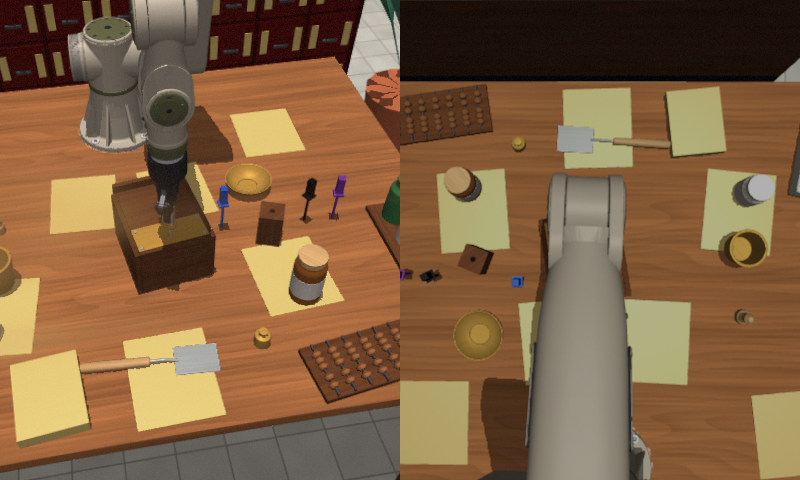

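Force dropped from 8.3 to 5.6 N and the box front changed in the image, so the latch has tripped. Withdrawing straight up.

Request:
{"fn": "carry_out", "kwargs": {"steps": [[[0,0,0],[0,0,-0.5],255],[[0,0,0],[0,0,-1.5],255],[[0,0,0],[0,0,-2.5],255],[[0,0,0],[0,0,-3.5],255],[[0,0,0],[0,0,-4.5],255],[[0,0,0],[0,0,-5.7],255],[[0,0,0],[0,0,-7],255],[[0,0,0],[0,0,-8.2],255]]}}

```text
clock: 24.0
tcp_pos: [0.5662, 0.0607, 0.2578]
orientation: [0.0, 0.829, 0.56, 0.0]
wrist_force: [-0.1, 0.4, -0.3]
finger_gap: 0.0146
grip_force: 97.4
```

```bash
python3 - <<'E'
from h import *
s,_=snap('scene','s4'); t=cv2.imread('pics/t3.png')
o=np.zeros((600,800,3),np.uint8)
o[:400,:400]=cv2.resize(t[235:285,200:250],None,fx=8,fy=8,interpolation=cv2.INTER_CUBIC)
o[:600,400:]=cv2.resize(s[180:255,395:445,::-1],None,fx=8,fy=8,interpolation=cv2.INTER_CUBIC)
o[400:,:400]=cv2.resize(s[165:265,220:420,::-1],None,fx=2,fy=2)
cv2.imwrite('pics/c5.png',o)
st=env.get_state(); M=q(st['orientation']).as_matrix(); print(st['tcp_pos'],M.round(4),st['wrist_force'])
E
```

```text
[0.56692152 0.06066065 0.25948432] [[ 3.729e-01  9.279e-01  3.000e-03]
 [ 9.279e-01 -3.729e-01 -2.000e-04]
 [ 9.000e-04  2.800e-03 -1.000e+00]] [0.10216643 0.47062413 0.15033494]
```

View pics/c5.png

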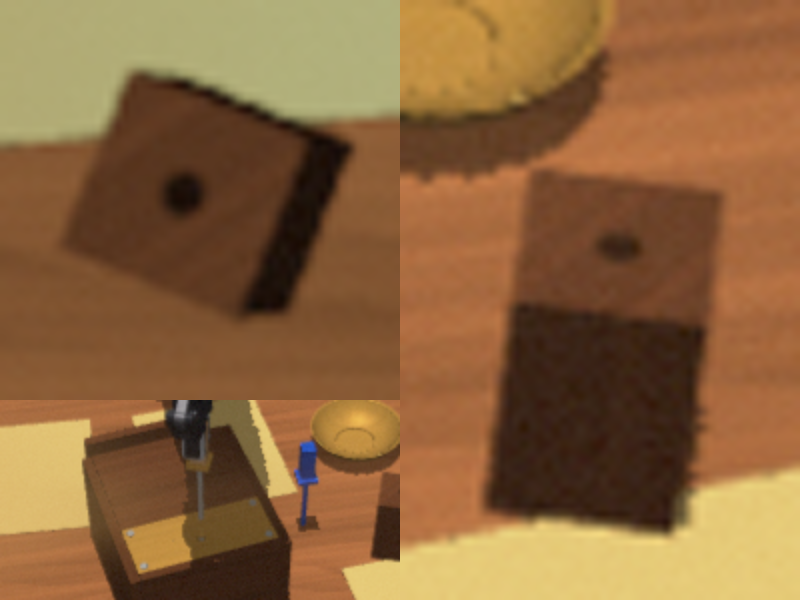

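The drawer is sprung out; the stand's hole is at top crop (183,193) and scene crop (618,246). Computing the way back.

```bash
python3 - <<'E'
from h import *
T=onplane('top',200+183.5/8-.5,235+193.5/8-.5,.09); S=onplane('scene',395+218.5/8-.5,180+246.5/8-.5,.09)
bT=onplane('top',329.9,229.6,.13); bS=onplane('scene',319.97,233.1,.13)
print(T,S,T-bT,S-bS)
d=(T-bT+S-bS)/2; s=env.get_state(); 
for i in range(2): env.read_camera('top')
s=env.get_state();print(s['tcp_pos'])
M=q(s['orientation']).as_matrix(); d[2]=0; tgt=np.array([.5664,.0607,s['tcp_pos'][2]])+d; print(tgt,(M.T@(tgt-s['tcp_pos'])*100).round(2))
E
```

```text
[0.50175549 0.30958692 0.09      ] [0.50062435 0.3105477  0.09      ] [-0.06631749  0.24780469 -0.04      ] [-0.06559416  0.24823888 -0.04      ]
[0.56667506 0.0606916  0.25771692]
[0.50044418 0.30872179 0.25771692] [ 2.054e+01 -1.539e+01 -2.000e-02]
```

Request:
{"fn": "carry_out", "kwargs": {"steps": [[[0,0,0],[2,-1.5,0],255],[[0,0,0],[5.3,-4,0],255],[[0,0,0],[9,-6.7,0],255],[[0,0,0],[12.7,-9.5,0],255],[[0,0,0],[16.3,-12.2,0],255],[[0,0,0],[19,-14.2,0],255],[[0,0,0],[20.5,-15.35,0],255],[[0,0,0],[20.5,-15.35,0],255]]}}

```text
clock: 25.15
tcp_pos: [0.4997, 0.3088, 0.2563]
orientation: [0.0, 0.828, 0.561, -0.0]
wrist_force: [0.1, -0.6, -1.0]
finger_gap: 0.0148
grip_force: 97.5
```

Request:
{"fn": "carry_out", "kwargs": {"steps": [[[0,0,0],[0,0,1],255],[[0,0,0],[0,0,2.5],255],[[0,0,0],[0,0,4],255],[[0,0,0],[0,0,5.2],255],[[0,0,0],[0,0,6],255],[[0,0,0],[0,0,6],255],[[0,0,0],[0,0,6],255],[[0,0,0],[0,0,6],255]]}}

```text
clock: 26.15
tcp_pos: [0.5005, 0.3084, 0.1974]
orientation: [0.0, 0.828, 0.56, 0.001]
wrist_force: [0.4, 0.9, -0.4]
finger_gap: 0.0147
grip_force: 97.5
```

Request:
{"fn": "carry_out", "kwargs": {"steps": [[[0,0,0],[0,0,0.4],255],[[0,0,0],[0,0,0.8],255],[[0,0,0],[0,0,1],255],[[0,0,0],[0,0,1.1],255],[[0,0,0],[0,0,1.2],255],[[0,0,0],[0,0,1.3],255],[[0,0,0],[0,0,1.4],255],[[0,0,0],[0,0,1.4],255]]}}

```text
clock: 27.15
tcp_pos: [0.5001, 0.3081, 0.1827]
orientation: [0.0, 0.829, 0.56, -0.0]
wrist_force: [0.4, -0.3, -0.2]
finger_gap: 0.015
grip_force: 97.5
```

Request:
{"fn": "carry_out", "kwargs": {"steps": [[[0,0,0],[0,0,0.6],255],[[0,0,0],[0,0,1.5],255],[[0,0,0],[0,0,2.6],255],[[0,0,0],[0,0,3.9],255],[[0,0,0],[0,0,5.2],255],[[0,0,0],[0,0,6.4],255],[[0,0,0],[0,0,7.1],255],[[0,0,0],[0,0,7.3],255]]}}

```text
clock: 28.15
tcp_pos: [0.4999, 0.308, 0.1091]
orientation: [-0.0, 0.829, 0.56, -0.0]
wrist_force: [0.7, -0.5, -0.4]
finger_gap: 0.0145
grip_force: 97.5
```

Request:
{"fn": "carry_out", "kwargs": {"steps": [[[0,0,0],[0,0,0.05],255],[[0,0,0],[0,0,0.1],255],[[0,0,0],[0,0,0.15],255],[[0,0,0],[0,0,0.2],255],[[0,0,0],[0,0,0.2],255],[[0,0,0],[0,0,0.2],255],[[0,0,0],[0,0,0.2],255],[[0,0,0],[0,0,0.2],255]]}}

```text
clock: 29.15
tcp_pos: [0.5002, 0.3081, 0.1078]
orientation: [0.0, 0.829, 0.56, -0.0]
wrist_force: [-0.0, -0.2, -0.3]
finger_gap: 0.0148
grip_force: 97.5
```

Request:
{"fn": "carry_out", "kwargs": {"steps": [[[0,0,0],[0,0,0.03],255],[[0,0,0],[0,0,0.06],255],[[0,0,0],[0,0,0.06],255],[[0,0,0],[0,0,0.06],200],[[0,0,0],[0,0,0.06],150],[[0,0,0],[0,0,0.06],100],[[0,0,0],[0,0,0.06],0],[[0,0,0],[0,0,0.06],0]]}}

```text
clock: 30.15
tcp_pos: [0.5002, 0.3081, 0.1071]
orientation: [0.0, 0.829, 0.56, -0.0]
wrist_force: [0.6, 0.4, 0.3]
finger_gap: 0.0847
grip_force: 0.0
```

Request:
{"fn": "carry_out", "kwargs": {"steps": [[[0,0,0],[0,0,0],0],[[0,0,0],[0,0,0],0],[[0,0,0],[0,0,-1],0],[[0,0,0],[0,0,-3],0],[[0,0,0],[0,0,-6],0],[[0,0,0],[0,0,-9],0],[[0,0,0],[0,0,-12],0],[[0,0,0],[0,0,-15],0]]}}

```text
clock: 31.15
tcp_pos: [0.5002, 0.3082, 0.2591]
orientation: [0.0, 0.829, 0.56, 0.0]
wrist_force: [0.5, -0.5, 0.5]
finger_gap: 0.0853
grip_force: 0.0
```

Request:
{"fn": "carry_out", "kwargs": {"steps": [[[0,0,0],[-2,0,-2],0],[[0,0,0],[-5,-1,-3],0],[[0,0,0],[-9,-2,-3],0],[[0,0,0],[-13,-3,-3],0],[[0,0,0],[-17,-4,-3],0],[[0,0,0],[-19,-4,-3],0],[[0,0,0],[-20,-4,-3],0],[[0,0,0],[-20,-4,-3],0]]}}

```text
clock: 32.15
tcp_pos: [0.3883, 0.1369, 0.2874]
orientation: [0.0, 0.829, 0.559, 0.0]
wrist_force: [-0.7, 0.2, 0.8]
finger_gap: 0.0852
grip_force: 0.0
```

```bash
python3 - <<'E'
from h import *
s,_=snap('scene','s5'); t,_=snap('top','t5')
o=np.zeros((600,800,3),np.uint8)
o[:400,:400]=cv2.resize(t[235:285,200:250,::-1],None,fx=8,fy=8,interpolation=cv2.INTER_CUBIC)
o[:600,400:]=cv2.resize(s[180:255,395:445,::-1],None,fx=8,fy=8,interpolation=cv2.INTER_CUBIC)
o[400:,:400]=cv2.resize(s[165:265,220:420,::-1],None,fx=2,fy=2)
cv2.imwrite('pics/c6.png',o); print(env.get_state()['tcp_pos'],env.get_state()['clock'])
E
```

```text
[0.388732   0.13765645 0.28717716] 32.25
```

View pics/c6.png

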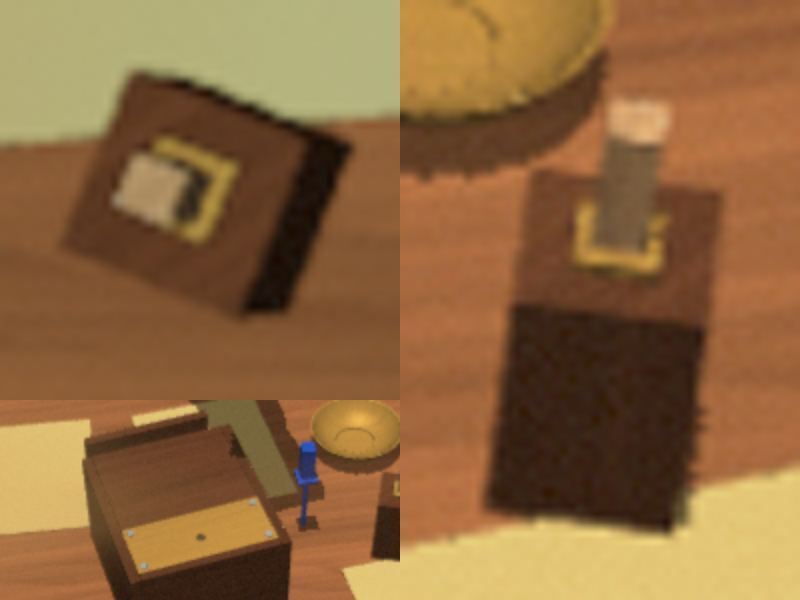

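The pin is back home in its stand (flange on the stand top, as at the start), the drawer stands out, and nothing else has moved. Handing in.

```bash
python3 -c "
from workcell import env
print(env.hand_in())"
```

```text
the job is handed in; nothing more can be done
None
```

The job is handed in at about 32 s: the latch tripped with about 8.3 N measured at the wrist, the drawer is out, the pin is back fully home in its stand, and nothing else looked disturbed.

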